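# Open the safety cap of the vitamin bottle in the spice drawer

## Robot

A 6-joint arm with a two-finger parallel gripper is mounted at the origin on the work surface. World frame = base frame: x ahead of the robot, y to its left, z up, the work surface at z = 0. Lengths are in m, angles in rad, forces in N, time in s.
With the tool pointing down it reaches from about 0.375 to 0.9 m from the base axis. Payload 3.1 kg.
Tool frame: the origin (TCP) lies between the finger pads; the fingertips stand manip.nose_length ahead of it and the grasp point (between the pads) lies 5 mm behind it (manip.nose_length is the distance from the TCP to the fingertips, in m); z points along the fingers, y is the line along which they close (so a half turn about z gives the same grasp; the last joint's range is limited). The gripper opens to 85 mm and grips with 20 to 120 N. Pads are 22 mm wide; open, the fingers measure 114 mm over their backs; the gripper's body (76 mm by 85 mm) begins 54 mm behind the grasp point. The pads swing forward as they close: fully open they stand 13 mm farther back than shut.
Start: joints at [1.127, 0.527, 1.433, -0, 1.181, -0.178], TCP at [0.164, 0.603, 0.245] pointing down, gripper open.
Joint ranges: [-3.08, 3.08], [-0.75, 2.2], [0.22, 2.44], [-1.43, 4.57], [0, 2.65], [-2.85, 2.85]. Speed limits (rad/s): [2.79, 2.79, 3.14, 3.14, 3.14, 3.14].

## Interface

Orientations are given as a unit quaternion [x, y, z, w].
In Python, from station import monitor, eyes, job, manip gives the robot as it stands.
- The arm moves only by the shell command python3 -m pendant 'ROWS' [FORCE]. ROWS is JSON, a list that holds one entry, the list of rows, each a list of 7 numbers: the shift along the tool's x, y, z as a fraction of full scale, then the turn, a rotation vector about the tool's x, y, z as a fraction of full scale, then the opening, from 0 (shut) to 1 (fully open). A call has 1 to 20 rows; each row shifts and turns the commanded pose from where the row before left it, along the tool's axes as they then stand; what a row does not reach is not made up. Full scale, the value 1, is 800 mm for a shift and 0.12 rad for a turn. A row lasts 1/10 s, in which the tool goes at most 50 mm and 8.59 degrees, less where a joint would pass 70% of its speed; a pose out of reach is approached as far as the arm can. A call with a number of a shift or a turn outside -1 to 1 is refused whole. A call with a gripper value outside its range is refused whole. The fingers move at their own pace and stop on an object; FORCE is the grip in N (left out, the last holds). Time passes only in rows, so rows that do not move let the fingers close. It gives the time, the measured TCP pose, the force, the opening and the grip force at its end, in the units of the state.
- monitor.sense(): the state, without advancing time (a new reading comes with each control period).
- eyes.snapshot(name): name is "scene" or "top" or "wrist"; returns a dict with "pixels" (400x640x3 uint8, red, green, blue), "depth" (400x640 float32, m along the optical axis (not along the pixel's ray), 0 where there is no reading), "intrinsics" (3x3 intrinsics, pixels), "eye" and "attitude" of the camera in the world. Camera axes: x right, y down, z forward; pixel columns grow to the right and rows downward; lengths in m; the calibration is good to about 2 mm. A picture is of the moment at which its call begins.
- job.sign_off(): hands the job in; it is judged then, once.
The state is a dict: "t": time; "q": joint angles; "qd": joint speeds; "tau": joint torques, N m; "tcp_pos": TCP position; "tool_rot": TCP orientation; "force": force on the tool from outside, world axes, zero at the start; "ft_torque": the same for the moment, N m; "finger_gap": opening from 0.0 (shut) to 1.0 (fully open); "gripper_force": force on a finger pad.
Only numpy, scipy, OpenCV 4.12 (cv2) and the standard library are available. Lean on these libraries where they do the work, as an engineer would, in place of code of your own. Each camera call takes 0.05 s, during which the arm holds its last target. There are 200 camera calls.

## Task

Pull the spice drawer out as far as it goes, until its hold-open catch clicks, so that it cannot roll while you work. Then press the safety cap of the square vitamin bottle down, twist it anticlockwise until it is free, lift it off, and finish while still holding the cap: level, a hand's breadth straight above the open bottle, touching nothing but the gripper. The bottle and the glass jars stay standing in their wells, the drawer stays in its catch, and the other things on the counter are left where they are.

Things in the scene. Friction and masses are not known exactly. Their poses are not given: they have to be found in the camera images.
- unit: Light wooden countertop spice unit, fixed to the counter: a box 176 wide x 225 deep x 160 mm high, open at its front, with one drawer; nothing stands on it. Origin on the counter under the middle of its front edge; its +x points into the box, so the drawer comes out along its -x; z up.
- drawer: Wooden drawer, 60 to 105 mm out at the start. Origin under the inner face of its front panel (12 mm thick, top at 78 mm), at counter height; axes as the unit's; way out = minus the origin's x in the unit's frame. 1.5 N friction. Behind the panel three rows of two open wells 61 mm square, floor at 14 mm, centres x 30, 95, 160, y +-32 mm; outer walls 60, dividers 48 mm high.
- handle (a point): Middle of the drawer's steel bar handle: 11 mm thick, 100 mm long along the drawer's y, 52 mm above the counter, its axis 42 mm in front of the front panel (free gap 36 mm), clear below.
- hold_open_catch (a point): Spring roller in the runner at the unit's front edge (12 mm inside, 30 mm up). Coming out, the drawer climbs over its bump (about 8 N, hardest 162 to 170 mm out) and drops behind it: caught from 176 mm out on, at rest at 180 to 182 mm, hard stop at 182 mm. It takes about 8 N to push it back in past the bump.
- bottle: White plastic vitamin bottle, square body 58 x 58 x 82 mm, 0.15 to 0.3 kg, loose (1.5 mm play all round) in the left or right well of the drawer's second row, whose walls keep it from turning. Origin at the centre of its underside, z up. Its round neck is 32 mm across, 40 mm over three lugs, and rises to 118 mm.
- mouth (a point): Centre of the bottle's mouth (the rim of the neck), 118 mm above the bottle's underside, under the cap.
- cap: White ribbed push-and-turn safety cap on the bottle, 50 mm across, 30 mm high, about 30 g. Origin at the centre of its lower rim, z up. On the bottle its origin is 100 mm above the bottle's underside (114 mm above the counter), its x axis along the bottle's x. Three lugs inside lock under those of the neck; a spring disc inside lifts it against them with 5 N.
- cap_top (a point): Centre of the cap's flat top, 30 mm above its lower rim, 144 mm above the counter. Push the cap down 4 to 5 mm (about 10 N; hard stop at 6 mm, 12 N), keep it down and turn it anticlockwise seen from above; from 35 to 85 degrees (best 60) the lugs stand in the gaps and it lifts straight off. Not pressed, it turns only a few degrees; clockwise is blocked.
- jar1: Empty glass spice jar with steel lid, 48 mm across, 82 mm high, loose in a front-row well of the drawer. Origin at the centre of its underside.
- jar2: Same jar, in the other front-row well.
- jar3: Same jar, in the second-row well beside the bottle.
- pancake_ring: Stainless steel pancake ring, 90 mm across, 22 mm high, with a small wire grip to 36 mm high, lying on the trivet; leave it. Origin at the centre of its underside.
- turner: Yellow silicone turner lying on the counter, 270 mm long, 20 mm high; leave it. Origin on its underside, 152 mm behind the tip of the blade, which points to its +x. Beyond the things, at least 0.75 m ahead of the robot's base, stands a fixed electric griddle, 61 mm high.
- trivet: Slatted wooden trivet, 170 x 168 x 18 mm, on the counter; leave it. Origin at the centre of its underside.
- sugar_bowl: White ceramic sugar bowl with its lid on, 96 mm across, 132 over the handles, 92 mm high; leave it. Origin at the centre of its underside.
There are look-alikes about, which are no part of the job. What is shaped like the jar3 but black or green is not meant.

How it is judged:
On the way, in this order (a step that is already met when the one before it is completed fails the run):
1. the drawer is pulled out into its hold-open catch while the cap is still on (x of drawer in the frame of unit below -0.1755 m and z of cap in the frame of bottle below 0.103 m), for 0.2 s.
2. the cap is pressed down and twisted out of its lock (z of cap in the frame of bottle below 0.0975 m and angle between the x axis of cap and the x axis of bottle, either way round above 0.45 rad), for 0.05 s.
At the end, for the whole second after the job is handed in: Fingers hold the cap (over 2 N), still, within 0.3 rad of level, rim 40 to 170 mm above the mouth and within 35 mm of its axis, off the bottle; drawer at least 175.5 mm out; bottle upright (0.15 rad) and down in its well (5 mm); jars down in theirs (8 mm) (x of drawer in the frame of unit below -0.1755 m and z of cap in the frame of mouth between 0.04 and 0.17 m and horizontal distance between cap and mouth below 0.035 m and angle between cap's own z axis and vertical below 0.3 rad and contact force between cap and the fingers above 2 N and contact force between cap and bottle below 0.1 N and linear speed of cap below 0.03 m/s and angle between bottle's own z axis and vertical below 0.15 rad and z of bottle in the frame of drawer below 0.019 m and z of each of jar1, jar2, jar3 in the frame of drawer below 0.022 m); the arm keeps its last pose, push and grip.
It fails at once if the bottle is tipped or lifted out of its well (angle between bottle's own z axis and vertical above 0.35 rad or z of bottle in the frame of drawer above 0.04 m).
It fails at once if a glass jar is tipped over or lifted out (angle between any of jar1, jar2, jar3's own z axis and vertical above 0.5 rad or z of any of jar1, jar2, jar3 in the frame of drawer above 0.05 m).
It fails at once if a thing on the counter is disturbed (distance of any of pancake_ring, turner, trivet, sugar_bowl from where it was at the start of the episode above 0.03 m).
It also fails if it takes over 48 s, if anything falls off the work surface, if the arm or the gripper's body presses on something with over 40 N, if the wrist force passes 120 N, or if a joint passes its speed limit or range.

## Working session

There is one attempt and no reset: what is moved stays moved. The work goes in short steps, Python scripts to look and compute and a shell command to move; the robot and the scene stay as the last step left them, time stands still between calls to the robot, and variables do not carry over. Pictures are saved under pics/ and viewed, at most 10 in all, crops included, and the job is handed in when it is done.

```bash
ls; mkdir -p pics; cat > h.py <<'E'
import numpy as np, cv2
from station import monitor, eyes, job, manip
from scipy.spatial.transform import Rotation as R
def rot(a):
    a=np.array(a,float)
    return a if a.shape==(3,3) else R.from_quat(a).as_matrix()
def cloud(s):
    K=np.array(s["intrinsics"]);d=s["depth"]
    v,u=np.mgrid[0:d.shape[0],0:d.shape[1]]
    c=np.stack([(u-K[0,2])/K[0,0]*d,(v-K[1,2])/K[1,1]*d,d],-1)
    P=c@rot(s["attitude"]).T+np.array(s["eye"])
    P[d==0]=np.nan
    return P
def save(s,n): cv2.imwrite("pics/"+n,s["pixels"][:,:,::-1])
E
python3 - <<'E'
from h import *
a=eyes.snapshot("top");b=eyes.snapshot("scene")
np.savez("a.npz",P=cloud(a),im=a["pixels"]);np.savez("b.npz",P=cloud(b),im=b["pixels"])
cv2.imwrite("pics/top.png",a["pixels"][:,:,::-1]);cv2.imwrite("pics/scene.png",b["pixels"][:,:,::-1])
print(a["eye"],b["eye"],a["attitude"],manip.nose_length,monitor.sense())
E
```

```text
pics
[0.43824212 0.07353315 1.20593325] [1.12926913 0.59422221 1.04446523] [-0.69730705  0.71545571 -0.02587638  0.03487733] 0.014 {'t': 0.1, 'q': array([ 1.12752080e+00,  5.28343175e-01,  1.43382748e+00, -2.77337014e-05,
        1.18140466e+00, -1.78496897e-01]), 'qd': array([ 0.00019736, -0.00191081, -0.00199622, -0.00150981, -0.00014822,
       -0.00194598]), 'tau': array([-1.45358490e-04, -4.43303418e+01, -1.78584981e+01, -2.28305253e-04,
        3.88798333e-03, -1.96461923e-05]), 'tcp_pos': array([0.1632552 , 0.60263271, 0.24443294]), 'tool_rot': array([ 1.31997627e-01,  9.91249536e-01, -9.47731902e-04, -2.91041698e-04]), 'force': array([-0.33008527, -0.64982638,  1.00613029]), 'ft_torque': array([ 0.00057122,  0.04502301, -0.02727002]), 'gripper_force': 0.0, 'finger_gap': 0.9988433726486631}
```

View pics/top.png

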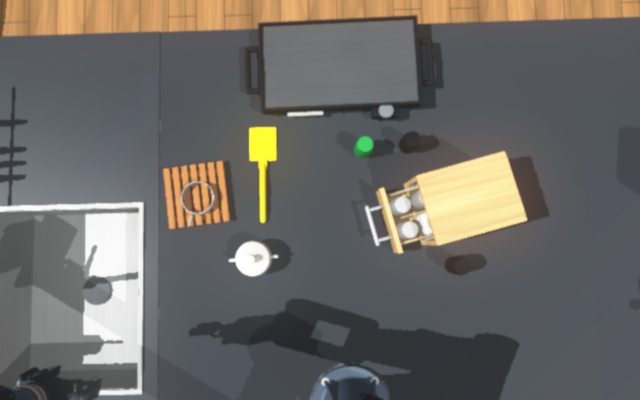

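View pics/scene.png

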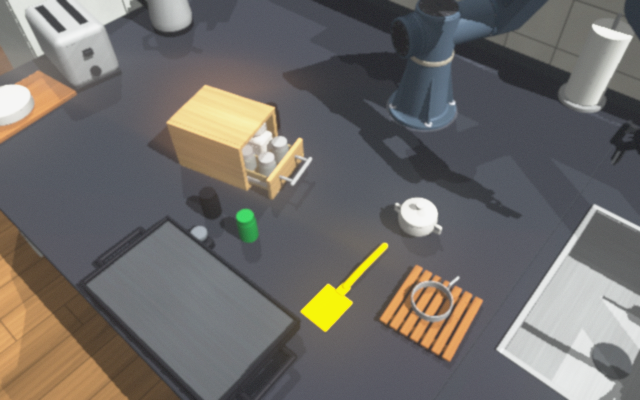

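The top view shows the unit (top face about px (415–527, 152–245)) with its drawer coming out to the left, towards +y. The handle is at about (374, 225), the jars at (402, 204) and (409, 229), and the white bottle cap at about (427, 222) by the box edge. The turner, trivet and bowl are well to the left. Next I'll measure the unit and the handle.

```bash
python3 - <<'E'
from h import *
z=np.load("a.npz");P=z["P"];im=z["im"]
m=(abs(P[...,2]-.16)<.006); m[:, :380]=0; m[:130]=0;m[270:]=0; m[:,545:]=0
pts=P[m][:,:2].astype(np.float32); r=cv2.minAreaRect(pts); print("unit",len(pts),r,cv2.boxPoints(r), np.median(P[m][:,2]))
# handle
sub=P[195:250,360:384]; k=(sub[...,2]>.04)&(sub[...,2]<.075)
v,u=np.where(k)
print("handle pts",k.sum(),cv2.minAreaRect(sub[k][:,:2].astype(np.float32)),np.median(sub[k],0))
for (u,v) in [(370,210),(374,225),(378,240),(402,204),(409,229),(418,200),(427,222),(390,220),(364,146)]: print(u,v,P[v,u].round(3),im[v,u])
E
```

```text
unit 6746 ((0.5316527485847473, -0.29915839433670044), (0.17614059150218964, 0.2270851731300354), 14.09083080291748) [[ 0.41858938 -0.21047378]
 [ 0.47387543 -0.43072617]
 [ 0.64471614 -0.387843  ]
 [ 0.5894301  -0.16759062]] 0.15934647079285824
handle pts 258 ((0.48714685440063477, -0.08350864797830582), (0.12957985699176788, 0.04866164177656174), 8.702335357666016) [ 0.49132299 -0.07497406  0.0555219 ]
370 210 [ 0.515 -0.066  0.059] [209 211 209]
374 225 [ 0.475 -0.076  0.054] [136 137 136]
378 240 [ 0.435 -0.084  0.055] [212 213 211]
402 204 [ 0.526 -0.145  0.092] [240 240 239]
409 229 [ 0.461 -0.159  0.097] [241 241 240]
418 200 [ 0.536 -0.188  0.082] [187 185 180]
427 222 [ 0.477 -0.198  0.124] [233 229 222]
390 220 [ 0.486 -0.114  0.078] [254 243 180]
364 146 [ 0.683 -0.054  0.08 ] [ 67 215 102]
```

The unit measures 176 x 227 mm, as it should. Its front middle is at (0.504, −0.189) and its yaw is −75.9°. The handle is at (0.4755, −0.0755), so the drawer is about 63 mm out. First I turn the tool and travel to above the handle.

```bash
python3 -m pendant '[[[0,0,0,0,0,-1,0.42],[0,0,0,0,0,-1,0.42],[0,0,0,0,0,-1,0.42],[0,0,0,0,0,-1,0.42],[-0.0108,-0.0573,0,0,0,-0.26,0.42],[-0.0108,-0.0573,0,0,0,0,0.42],[-0.0108,-0.0573,0,0,0,0,0.42],[-0.0108,-0.0573,0,0,0,0,0.42],[-0.0108,-0.0573,0,0,0,0,0.42],[-0.0108,-0.0573,0,0,0,0,0.42],[-0.0108,-0.0573,0,0,0,0,0.42],[-0.0108,-0.0573,0,0,0,0,0.42],[-0.0108,-0.0573,0,0,0,0,0.42],[-0.0108,-0.0573,0,0,0,0,0.42],[-0.0108,-0.0573,0,0,0,0,0.42],[-0.0108,-0.0573,0,0,0,0,0.42],[-0.0108,-0.0573,0,0,0,0,0.42],[-0.0108,-0.0573,0,0,0,0,0.42],[-0.0108,-0.0573,0,0,0,0,0.42],[-0.0108,-0.0573,0,0,0,0,0.42]]]' 40
cat >> h.py <<'E'
def delta(target,yaw=None):
    s=monitor.sense();M=rot(s["tool_rot"]);d=M.T@(np.array(target)-s["tcp_pos"])
    print("tcp",s["tcp_pos"].round(4),"yaw_y",np.degrees(np.arctan2(M[1,1],M[0,1])).round(2),"tilt",np.degrees(np.arccos(-M[2,2])).round(2),"shift frac",(d/.8).round(5),"F",np.round(s["force"],1),"gap",s["finger_gap"],"q",s["q"].round(2))
E
python3 -c "
from h import *
delta([.4755,-.0755,.047])"
```

```text
t: 2.1
tcp_pos: [0.4754, -0.0769, 0.2451]
tool_rot: [-0.123, 0.992, 0.0, -0.0]
force: [1.5, -0.0, -0.1]
finger_gap: 0.417
gripper_force: 0.0
tcp [ 0.4754 -0.0769  0.2451] yaw_y 104.08 tilt 0.04 shift frac [-0.00062  0.00147  0.24762] F [ 1.5 -0.  -0.1] gap 0.41707730744720284 q [-0.39  0.34  1.78  0.    1.02 -2.21]
```

```bash
python3 -m pendant '[[[-0.0006,0.0015,0.05,0,0,0,0.42],[0,0,0.05,0,0,0,0.42],[0,0,0.05,0,0,0,0.42],[0,0,0.04,0,0,0,0.42],[0,0,0.03,0,0,0,0.42],[0,0,0.015,0,0,0,0.42],[0,0,0.0126,0,0,0,0.42],[0,0,0,0,0,0,0.42]]]' 40
python3 -c "
from h import *
delta([.4755,-.0755,.047])
s=eyes.snapshot('wrist');save(s,'w1.png')"
```

```text
t: 2.9
tcp_pos: [0.4753, -0.0742, 0.0488]
tool_rot: [-0.123, 0.992, -0.001, 0.0]
force: [-3.4, -2.2, 9.4]
finger_gap: 0.418
gripper_force: 4.0
tcp [ 0.4753 -0.0742  0.0488] yaw_y 104.14 tilt 0.09 shift frac [ 0.00011 -0.0016   0.00223] F [-3.4 -2.2  9.4] gap 0.4181085181948236 q [-0.39  0.69  1.94 -0.    0.52 -2.2 ]
```

View pics/w1.png

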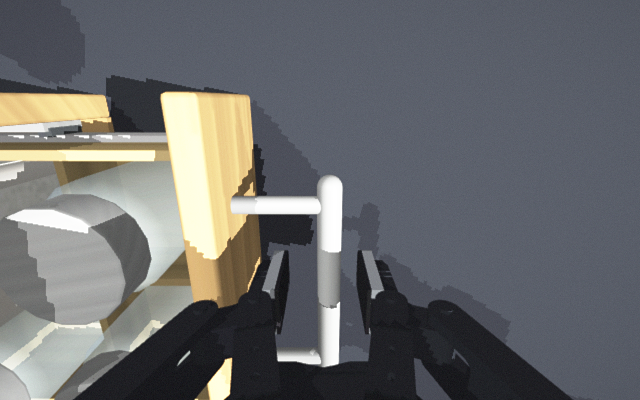

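The wrist view shows the bar (330, 250) centred between the two pads (275 and 370). The left finger's knuckle (205, 305) rests lightly on the panel top. I raise a little and close.

```bash
python3 -m pendant '[[[0,0,-0.006,0,0,0,0.3],[0,0,0,0,0,0,0],[0,0,0,0,0,0,0],[0,0,0,0,0,0,0],[0,0,0,0,0,0,0],[0,0,0,0,0,0,0]]]' 40
python3 -c "
from h import *
delta([.4753,-.0742,.051])"
```

```text
t: 3.55
tcp_pos: [0.476, -0.0738, 0.0531]
tool_rot: [-0.123, 0.992, -0.001, 0.001]
force: [-1.4, 0.8, 10.4]
finger_gap: 0.111
gripper_force: 39.1
tcp [ 0.476  -0.0738  0.0531] yaw_y 104.13 tilt 0.12 shift frac [ 0.00102 -0.00021  0.00263] F [-1.4  0.8 10.4] gap 0.11094919855969974 q [-0.39  0.68  1.93 -0.    0.53 -2.2 ]
```

```bash
python3 -m pendant '[[[0,0.008,-0.002,0,0,0,0],[0,0.015,0,0,0,0,0],[0,0.015,0,0,0,0,0],[0,0.015,0,0,0,0,0],[0,0.015,0,0,0,0,0],[0,0.015,0,0,0,0,0],[0,0.015,0,0,0,0,0],[0,0.015,0,0,0,0,0],[0,0.015,0,0,0,0,0],[0,0.012,0,0,0,0,0],[0,0.008,0,0,0,0,0],[0,0,0,0,0,0,0],[0,0,0,0,0,0,0]]]' 40
python3 -c "
from h import *
delta([.476-.2435*.118,-.0738+.97*.118,.053])"
```

```text
t: 4.85
tcp_pos: [0.4476, 0.0395, 0.0534]
tool_rot: [-0.124, 0.992, -0.002, 0.001]
force: [3.2, -15.0, -17.0]
finger_gap: 0.109
gripper_force: 40.0
tcp [0.4476 0.0395 0.0534] yaw_y 104.26 tilt 0.2 shift frac [5.00e-05 1.47e-03 4.80e-04] F [  3.2 -15.  -17. ] gap 0.10879506937329718 q [-0.16  0.66  2.02 -0.01  0.46 -1.97]
```

```bash
python3 -m pendant '[[[0,0.005,0.002,0,0,0,0],[0,0,0,0,0,0,0],[0,0,0,0,0,0,0]]]' 40
python3 -c "
from h import *
delta([.476-.2435*.118,-.0738+.97*.118,.053])"
```

```text
t: 5.15
tcp_pos: [0.4476, 0.04, 0.0533]
tool_rot: [-0.125, 0.992, -0.004, 0.002]
force: [-0.8, -36.6, -2.3]
finger_gap: 0.111
gripper_force: 41.9
tcp [0.4476 0.04   0.0533] yaw_y 104.41 tilt 0.47 shift frac [0.00018 0.00089 0.00031] F [ -0.8 -36.6  -2.3] gap 0.11119443339146073 q [-0.16  0.66  2.02 -0.01  0.46 -1.97]
```

The drawer is on its hard stop: force rose to 37 N with only 0.5 mm of motion. I relax, open, rise and look.

```bash
python3 -m pendant '[[[0,-0.007,0,0,0,0,0],[0,0,0,0,0,0,0.33],[0,0,0,0,0,0,0.33],[0,0,-0.02,0,0,0,0.35],[0,0,-0.05,0,0,0,0.35],[0,0,-0.06,0,0,0,0.35],[0,0,-0.06,0,0,0,1],[0,0.02,-0.06,0,0,0,1],[0,0.04,0,0,0,0,1],[0,0.04,0,0,0,0,1],[0,0,0,0,0,0,1]]]' 40
python3 - <<'E'
from h import *
for n in ("top","scene"):
    s=eyes.snapshot(n);save(s,n+"2.png");np.savez(n+"2.npz",P=cloud(s),im=s["pixels"])
    if n=="top":cv2.imwrite("pics/topcrop.png",cv2.resize(s["pixels"][140:270,340:540,::-1],None,fx=4,fy=4))
o=np.array([.504,-.189]);ex=np.array([.2435,-.97]);ey=np.array([.97,.2435])
for n in ("top","scene"):
    P=np.load(n+"2.npz")["P"]
    X=(P[...,:2]-o)@ex;Y=(P[...,:2]-o)@ey;Z=P[...,2]
    k=(abs(Z-.144)<.008)&(X>-.17)&(X<-.02)&(abs(Y)<.09)
    print(n,"cap",k.sum(),X[k].min(),X[k].max(),Y[k].min(),Y[k].max(),np.median(Z[k]),P[k][:,:2].mean(0), cv2.minEnclosingCircle(P[k][:,:2].astype(np.float32)))
    k=(abs(Z-.078)<.003)&(X<-.15)&(X>-.23)&(abs(Y)<.07);print("panel x",np.percentile(X[k],[2,50,98]))
delta([.452,-.113,.13])
E
```

```text
t: 6.25
tcp_pos: [0.4239, 0.1202, 0.2517]
tool_rot: [-0.125, 0.992, 0.001, -0.001]
force: [-0.6, 1.1, 0.1]
finger_gap: 1.002
gripper_force: 0.0
top cap 330 -0.11039263651343145 -0.06042622413378082 -0.05680683070876046 -0.00800752570367254 0.14341084912742663 [ 0.45131224 -0.1133221 ] ((0.4518221914768219, -0.11410190165042877), 0.025473570451140404)
panel x [-0.19279641 -0.18576649 -0.15567731]
scene cap 238 -0.11126556298720942 -0.06195114133945401 -0.053531103838207895 -0.0027686490132128824 0.14399793839767522 [ 0.45803667 -0.10988803] ((0.4557011127471924, -0.11364779621362686), 0.027162814512848854)
panel x [-0.19381219 -0.18621462 -0.15285865]
tcp [0.4257 0.118  0.2513] yaw_y 104.3 tilt 0.12 shift frac [ 0.03913 -0.28787  0.15169] F [ 1.3  0.1 -0.3] gap 0.9997054874894257 q [ 0.02  0.27  1.86 -0.    1.01 -1.8 ]
```

View pics/topcrop.png

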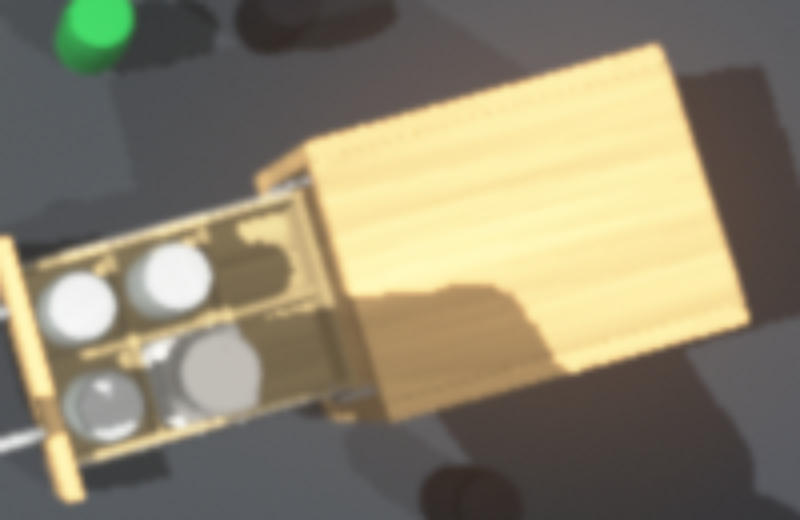

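The crop shows the cap at about (220, 375), three jars standing, and the bottle in the right-hand well. Top and scene views agree on the cap at (0.452, −0.1135), top at 0.144. The panel front sits at −193 mm, so the drawer is about 181 mm out and in the catch. Next I turn the tool a quarter and go above the cap.

```bash
python3 -m pendant '[[[0,0,0,0,0,1,1],[0,0,0,0,0,1,1],[0,0,0,0,0,1,1],[0,0,0,0,0,1,1],[0,0,0,0,0,1,1],[0,0,0,0,0,1,1],[0,0,0,0,0,1,1],[0,0,0,0,0,1,1],[0,0,0,0,0,1,1],[0,0,0,0,0,1,1],[0,0,0,0,0,1,1],[0,0,0,0,0,1,1],[0,0,0,0,0,1,1],[-0.048,-0.0064,0,0,0,0.12,1],[-0.048,-0.0064,0,0,0,0,1],[-0.048,-0.0064,0,0,0,0,1],[-0.048,-0.0064,0,0,0,0,1],[-0.048,-0.0064,0,0,0,0,1],[-0.048,-0.0064,0,0,0,0,1],[0,0,0,0,0,0,1]]]' 40
python3 -c "
from h import *
s=eyes.snapshot('wrist');save(s,'w2.png')
P=cloud(s);k=(abs(P[...,2]-.144)<.004)&(abs(P[...,0]-.452)<.045)&(abs(P[...,1]+.1135)<.045)
print(k.sum(),cv2.minEnclosingCircle(P[k][:,:2].astype(np.float32)))
delta([.452,-.1135,.130])"
```

```text
t: 8.35
tcp_pos: [0.4545, -0.1193, 0.2512]
tool_rot: [0.619, 0.786, -0.001, 0.001]
force: [0.5, 0.5, -0.8]
finger_gap: 1.005
gripper_force: 0.0
2725 ((0.4534572660923004, -0.11498554050922394), 0.025286318734288216)
tcp [ 0.4533 -0.1167  0.2509] yaw_y 13.62 tilt 0.07 shift frac [ 0.00416 -0.00049  0.15116] F [-0.4  1.1  0.2] gap 0.9991971427120588 q [-0.49  0.31  1.81 -0.    1.03 -0.73]
```

View pics/w2.png

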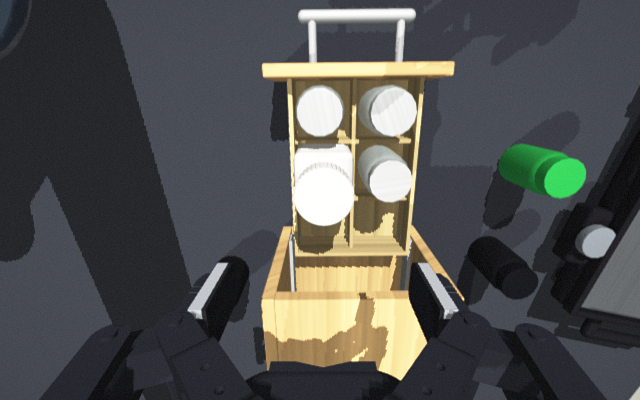

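The wrist view shows the cap at (323, 195), with the jars beside and in front of it upright. It measures (0.4535, −0.115), so I aim for the mean, (0.453, −0.114). Now I go down and grip.

```bash
python3 -m pendant '[[[0.0032,0,0.04,0,0,0,1],[0,0,0.05,0,0,0,1],[0,0,0.04,0,0,0,1],[0,0,0.02,0,0,0,1],[0,0,0.005,0,0,0,1],[0,0,0,0,0,0,1],[0,0,0,0,0,0,0.6],[0,0,0,0,0,0,0.4],[0,0,0,0,0,0,0.4],[0,0,0,0,0,0,0.4],[0,0,0,0,0,0,0.4]]]' 60
python3 -c "
from h import *
delta([.4528,-.1142,.127])
print(monitor.sense()['gripper_force'])"
```

```text
t: 9.5
tcp_pos: [0.4535, -0.1117, 0.1283]
tool_rot: [0.616, 0.787, 0.0, 0.001]
force: [0.6, 1.2, 5.1]
finger_gap: 0.575
gripper_force: 62.2
tcp [ 0.4535 -0.1117  0.1283] yaw_y 13.9 tilt 0.13 shift frac [-0.00282 -0.00166  0.00163] F [0.6 1.2 5.1] gap 0.5751587359161533 q [-0.48  0.52  1.93  0.    0.69 -0.72]
62.163051730021834
```

```bash
python3 -m pendant '[[[0,0,0.004,0,0,0,0.4],[0,0,0.003,0,0,0,0.4],[0,0,0,0,0,0,0.4],[0,0,0,0,0,0,0.4]]]' 60
python3 -c "
from h import *
delta([.4528,-.1142,.127])"
```

```text
t: 9.9
tcp_pos: [0.4536, -0.1117, 0.123]
tool_rot: [0.616, 0.788, 0.0, 0.001]
force: [-1.1, 1.4, 12.4]
finger_gap: 0.578
gripper_force: 63.2
tcp [ 0.4536 -0.1117  0.123 ] yaw_y 13.91 tilt 0.12 shift frac [-0.00278 -0.00165 -0.00498] F [-1.1  1.4 12.4] gap 0.5780902620907179 q [-0.48  0.53  1.94  0.    0.68 -0.72]
```

Force is 12 N after 5.3 mm, so the cap is fully down. I twist it anticlockwise by 60°.

```bash
python3 -m pendant '[[[0,0,0,0,0,-0.4,0.4],[0,0,0,0,0,-0.7,0.4],[0,0,0,0,0,-0.7,0.4],[0,0,0,0,0,-0.7,0.4],[0,0,0,0,0,-0.7,0.4],[0,0,0,0,0,-0.7,0.4],[0,0,0,0,0,-0.7,0.4],[0,0,0,0,0,-0.7,0.4],[0,0,0,0,0,-0.7,0.4],[0,0,0,0,0,-0.7,0.4],[0,0,0,0,0,-0.7,0.4],[0,0,0,0,0,-0.7,0.4],[0,0,0,0,0,-0.7,0.4],[0,0,0,0,0,0,0.4],[0,0,0,0,0,0,0.4]]]' 60
python3 -c "
from h import *
delta([.4528,-.1142,.127]);print(monitor.sense()['ft_torque'])
s=eyes.snapshot('wrist');save(s,'w3.png')"
```

```text
t: 11.4
tcp_pos: [0.4532, -0.1122, 0.1231]
tool_rot: [0.135, 0.991, -0.001, 0.001]
force: [-2.8, -0.8, 11.8]
finger_gap: 0.57
gripper_force: 63.0
tcp [ 0.4532 -0.1122  0.1231] yaw_y 74.47 tilt 0.12 shift frac [-0.00021 -0.0026  -0.00493] F [-2.8 -0.8 11.8] gap 0.5696305160887634 q [-0.48  0.53  1.94 -0.    0.68 -1.78]
[-0.08288893  0.34099352  0.05733837]
```

View pics/w3.png

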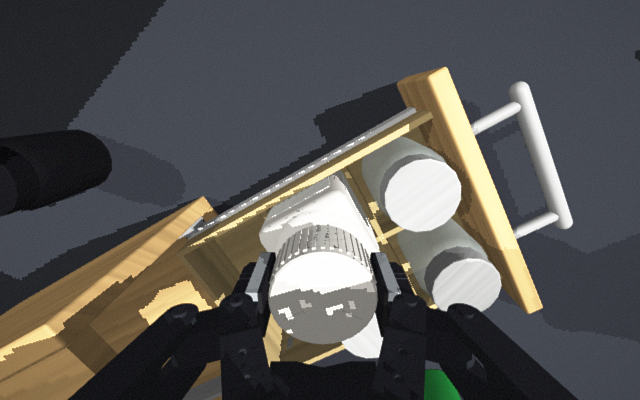

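The gripper has turned 60°, with the cap still between the pads at (320, 285). I lift gently and watch the force.

```bash
python3 -m pendant '[[[0,0,-0.005,0,0,0,0.4],[0,0,-0.005,0,0,0,0.4],[0,0,-0.003,0,0,0,0.4],[0,0,0,0,0,0,0.4]]]' 60
python3 -c "
from h import *
delta([.4528,-.1142,.127])"
```

```text
t: 11.85
tcp_pos: [0.4529, -0.1116, 0.1324]
tool_rot: [0.136, 0.991, -0.0, 0.0]
force: [0.3, -1.1, 0.8]
finger_gap: 0.573
gripper_force: 61.9
tcp [ 0.4529 -0.1116  0.1324] yaw_y 74.42 tilt 0.03 shift frac [-0.00072 -0.00314  0.00676] F [ 0.3 -1.1  0.8] gap 0.5727212123725955 q [-0.48  0.51  1.93 -0.    0.7  -1.78]
```

The force is near zero, so the cap is free. I raise it to about 90 mm above the mouth.

```bash
python3 -m pendant '[[[0,0,-0.01,0,0,0,0.4],[0,0,-0.015,0,0,0,0.4],[0,0,-0.02,0,0,0,0.4],[0,0,-0.025,0,0,0,0.4],[0,0,-0.025,0,0,0,0.4],[0,0,-0.02,0,0,0,0.4],[0,0,-0.01,0,0,0,0.4],[0,0,-0.005,0,0,0,0.4],[0,0,0,0,0,0,0.4],[0,0,0,0,0,0,0.4],[0,0,0,0,0,0,0.4]]]' 60
python3 -c "
from h import *
delta([.4528,-.1142,.235])
s=eyes.snapshot('wrist');t=eyes.snapshot('scene');i=np.vstack([s['pixels'][100:400],t['pixels'][50:250]]);cv2.imwrite('pics/end.png',i[:,:,::-1])
P=cloud(t);o=np.array([.504,-.189]);X=(P[...,:2]-o)@np.array([.2435,-.97]);Y=(P[...,:2]-o)@np.array([.97,.2435]);Z=P[...,2]
k=(abs(Z-.078)<.003)&(X<-.15)&(X>-.23)&(abs(Y)<.07);print('panel x',np.percentile(X[k],[2,50,98]))"
```

```text
t: 12.95
tcp_pos: [0.4524, -0.1112, 0.2355]
tool_rot: [0.136, 0.991, 0.0, -0.001]
force: [-0.2, 0.5, -0.7]
finger_gap: 0.574
gripper_force: 62.0
tcp [ 0.4524 -0.1112  0.2355] yaw_y 74.41 tilt 0.11 shift frac [-0.00147 -0.00344  0.00059] F [-0.2  0.5 -0.7] gap 0.5739237413531424 q [-0.48  0.33  1.83 -0.    0.98 -1.78]
panel x [-0.19428643 -0.1858335  -0.15243657]
```

View pics/end.png

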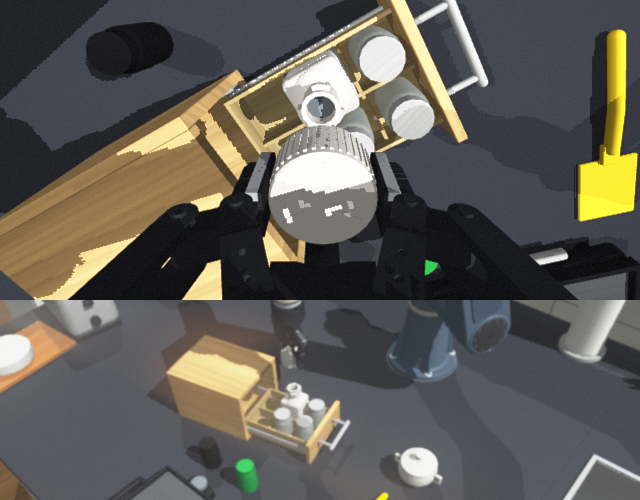

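The picture shows the cap held level at (320, 185) and the open bottle standing in its well at (320, 105). The jars are upright and the drawer is still out in its catch.

```bash
python3 -c "
from station import job
print(job.sign_off())"
```

```text
the job is handed in; nothing more can be done
None
```

I pulled the drawer into its catch, twisted the cap off and handed the job in with the cap held level about 90 mm above the open bottle; bottle and jars were still standing in their wells, but no verdict came back at hand-in.

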